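# Step the tester's range dial to three and take a reading

## Task

On the component tester, push the dial's upright tab round until the dial clicks in at the three-stroke mark, then push the round button all the way down and let it come back up. Push gently with closed fingertips: do not pinch or pick anything up, leave the tester where it stands, and do not disturb the relay on it or the other things on the bench.

Things in the scene. Friction and masses are not known exactly. Their poses are not given: they have to be found in the camera images.
- tester: Component tester: loose grey box on rubber feet, 220 (x) x 260 (y) x 75 mm tall, 2.6 kg, level aluminium top panel. Origin under its centre, z up, front towards its -x. On the panel: round black range dial, four groups of black strokes round its far side (one to four, clockwise), push button front right, flat meter window rear right, loose relay front left.
- dial (a joint): Range dial angle in rad, growing clockwise seen from above. Stops: 0 = one stroke, 0.7 = two, 1.4 = three, 2.1 = four; the tab points at the strokes. Starts at one or two strokes, now and then caught on the hump between. Pushed past the hump between two stops (0.35, 1.05, 1.75) it runs on into the next by itself and stays. Takes about 2 to 3 N at the tab. End stops -0.1, 2.2.
- axis (a point): Point on the dial's axis at panel height, 75 mm above the bench. The dial is a black disc 84 mm across, its top 16 mm above the panel.
- tab (a point): Point in the upright tab at the end of the dial's arm: 58 mm from the dial's axis, 30 mm above the panel. The tab is 16 mm long radially (50 to 66 mm from the axis), 10 mm wide in the turning direction, its top 42 mm above the panel; the arm below it is 14 mm high. Fingertips 20 to 30 mm above the panel touch only the tab.
- mark3 (a point): Centre of the three-stroke group on the panel, 86 mm from the dial's axis (strokes 18 mm long, 4 mm wide, 9 mm apart, flat; tab clears them). The other groups lie at the same radius, 0.7 rad apart.
- button (a joint): Travel of the push button in m, 0 up, 0.006 fully down (5 N spring; it comes back up when let go).
- button_top (a point): Centre of the top of the grey round push button (26 mm across, in a black round-edged housing) on the panel's front right; it is pushed straight down.
- relay: Bystander: small clear-cased relay, 29 x 21 x 22 mm, standing on the tester's panel by its front left corner; origin under its centre.
- spool: Bystander: spool of solder with white flanges, 54 mm across, 50 mm tall, upright on the bench to the left of the tester; origin under its centre.
- board: Bystander: small circuit board module with orange relays, 70 x 50 x 20 mm, on the bench to the right of the tester; origin under its centre.
- driver: Bystander: screwdriver lying on the bench, far left; origin at its underside, near the middle of its length.
- cutters: Bystander: blue-handled cutters 150 mm long lying flat on the bench, far right; origin near the pivot.
- cup: Bystander: steel cup, 64 mm across, 60 mm tall, on the bench far right, nearer the robot; origin under its centre.
- flux: Bystander: jar with black cap, 48 mm across, 50 mm tall, on the bench to the left; origin under its centre.

How it is judged (in metres and radians):
On the way, in this order (a step that is already met when the one before it is completed fails the run):
1. the dial rests at the three-stroke stop (value of joint dial between 1.26 and 1.54 rad), for 0.3 s.
2. the button is pushed all the way down (all of step 1 and value of joint button above 0.005 m), for 0.04 s.
At the end, for the whole second after the job is handed in: The dial rests clicked in at three strokes (1.4 rad, within 0.14), the button is back up (within 1.5 mm), the tester stands within 20 mm of where it was and every bystander within 30 mm (all of step 1 and velocity of joint dial between -0.1 and 0.1 rad/s and value of joint button below 0.0015 m and distance of tester from where it was at the start of the episode below 0.02 m and angle between tester's own z axis and vertical below 0.05 rad and distance of each of relay, spool, board, driver, cutters, cup, flux from where it was at the start of the episode below 0.03 m); the robot touches nothing.
It fails at once if the button is pushed while the dial is not at three strokes (value of joint button above 0.003 m and not (value of joint dial between 1.26 and 1.54 rad)).
It fails at once if the tester is shoved more than 20 mm, lifted or tipped (distance of tester from where it was at the start of the episode above 0.02 m or height (world z) of tester above 0.01 m or angle between tester's own z axis and vertical above 0.08 rad).
It fails at once if a bystander is lifted, carried or shoved more than 30 mm (distance of any of relay, spool, board, driver, cutters, cup, flux from where it was at the start of the episode above 0.03 m).
It fails at once if the dial is pinched or pushed roughly (over 25 N) (contact force between the fingers and dial above 25 N).
It also fails if it takes over 58 s, if anything falls off the work surface, if the arm or the gripper's body presses on something with over 40 N, if the wrist force passes 120 N, or if a joint passes its speed limit or range.

## Robot

A 6-joint arm with a two-finger parallel gripper is mounted at the origin on the work surface. World frame = base frame: x ahead of the robot, y to its left, z up, the work surface at z = 0. Lengths are in m, angles in degrees, forces in N, time in s.
With the tool pointing down it reaches from about 0.375 to 0.9 m from the base axis. Payload 3.1 kg.
Tool frame: the origin (TCP) lies at the very end of the fingers, on their centre line; the grasp point (between the pads) lies 19 mm behind it (grip_point_offset is the distance from the TCP to the grasp point, in m); y points along the fingers, x is the direction in which the jaws open and shut, and the axes are right-handed (so a half turn about y gives the same grasp; the last joint's range is limited). The gripper opens to 87 mm and grips with 3 to 60 N. Pads are 19 mm wide; open, the fingers measure 117 mm over their backs; the gripper's body (75 mm by 190 mm) begins 51 mm behind the grasp point.
Start: joints at [63.111, 30.224, 82.088, -0, 67.689, -10.227], TCP at [0.179, 0.599, 0.192] pointing down, gripper open.
Joint ranges: [-176.69, 176.69], [-43.24, 126.21], [12.49, 139.97], [-82, 262], [0, 151.66], [-163.58, 163.58]. Speed limits (degrees/s): [159.86, 159.86, 180, 180, 180, 180].

## Interface

Orientations are given as a 3x3 rotation matrix whose columns are the frame's x, y, z axes.
In Python, from rig import * gives the robot as it stands.
- The arm moves only by the tool send_rows, never from a script. Its argument "moves" is text: rows parted by semicolons, each of 5 numbers parted by spaces: the finger opening in mm, from 0 to 87, then the shift along the tool's x, y, z in mm, then the turn about the tool's y in degrees. In form: fingers dx dy dz yaw; .... A call has 1 to 20 rows; each row shifts and turns the commanded pose from where the row before left it, along the tool's axes as they then stand; what a row does not reach is not made up. A row lasts 1/12 s, in which the tool goes at most 41.7 mm and 7.16 degrees, less where a joint would pass 70% of its speed; a pose out of reach is approached as far as the arm can. A call is refused whole if a number of a shift passes 41.7 or a number of a turn 7.16, either way. A call with a gripper value outside its range is refused whole. The fingers move at their own pace and stop on an object; the grip force is fixed at half the most. Time passes only in rows, so rows that do not move let the fingers close. It gives the time, the measured TCP pose, the force and the opening at its end, in the units of the state.
- read_state(): the state, without advancing time (a new reading comes with each control period).
- capture(name): name is "scene" or "top"; returns a dict with "image" (384x512x3 uint8, blue, green, red), "z_map" (384x512 float32, m along the optical axis (not along the pixel's ray), 0 where there is no reading), "mtx" (3x3 intrinsics, pixels), "origin" and "rotation" of the camera in the world. Camera axes: x right, y up, looking along -z (the intrinsics and any distortion apply to the point x, -y, -z); pixel columns grow to the right and rows downward; lengths in m; the calibration is good to about 2 mm. A picture is of the moment at which its call begins.
- hand_in(): hands the job in, once; it reports no verdict.
Trained networks look in a picture, given as the dict that the camera call returned (one of the last four; its "shot" number tells which), for a name from the list of things; names that differ only in an ending like _2 or _b are one class to them, and where a whole thing is asked for, a point or a joint stands for the part that bears it (a point fixed in the world has none). Each returns a list of dicts, best first, with "p" (0 to 1); they miss things now and then, are a little off and sometimes report something else, mostly with a low value. They report only what shows in the picture. A call takes as long as a camera call.
- search_frame(picture, name): "bbox" ([left, top, right, bottom] in pixels, round what is visible of it).
- masks_of(picture, name): "region" (384x512 bool, what is visible of it) and "bbox" ([left, top, right, bottom] in pixels, round what is visible of it).
- mark_of(picture, name): "pixel" ([row, column] in pixels: a listed point, or the origin of a listed thing).
The state is a dict: "time_s": time; "joint_positions": joint angles; "qvel": joint speeds; "tau": joint torques, N m; "position": TCP position; "tcp_rot": TCP orientation; "force": force on the tool from outside, world axes, zero at the start; "moment": the same for the moment, N m; "opening": opening from 0.0 (shut) to 1.0 (fully open).
Only numpy, scipy, OpenCV 4.12 (cv2) and the standard library are available. Lean on these libraries where they do the work, as an engineer would, in place of code of your own. Each camera call takes 0.05 s, during which the arm holds its last target. There are 200 camera calls.

## Working session

There is one attempt and no reset: what is moved stays moved. The work goes in short steps, Python scripts to look and compute and a tool call to move; the robot and the scene stay as the last step left them, time stands still between calls to the robot, and variables do not carry over. Pictures are saved under pics/ and viewed, about 8 in all and at most 12, crops included, and the job is handed in when it is done.

Besides the shell and the picture viewer there is one more tool, called after "Emit:" in YAML: its name, and indented under it one key for each argument. send_rows: Moves the arm, as the interface text tells. Its arguments: {"type":"object","properties":{"moves":{"type":"string"}},"required":["moves"]}

```bash
mkdir -p pics; cat > h.py <<'E'
from rig import *
import numpy as np, cv2
def px2w(c,pix,z=None):
    r,q=pix; K=c["mtx"]; R=np.array(c["rotation"]); o=np.array(c["origin"])
    d=R@np.array([(q-K[0][2])/K[0][0],-(r-K[1][2])/K[1][1],-1.0])
    if z is None: return o+d*c["z_map"][int(round(r)),int(round(q))]
    return o+d*(z-o[2])/d[2]
E
python3 - <<'E'
from h import *
s=read_state(); print(s["time_s"],s["position"],s["tcp_rot"],s["opening"],s["force"])
cs={n:capture(n) for n in("scene","top")}
Z=dict(axis=.075,tab=.105,mark3=.075,button_top=None,relay=.075,tester=0)
for n,c in cs.items():
    cv2.imwrite(f"pics/{n}0.png",c["image"]); print(n,c["origin"])
    for k,z in Z.items():
        for m in mark_of(c,k)[:2]:
            w=px2w(c,m["pixel"],z); w2=px2w(c,m["pixel"])
            print(k,round(m["p"],2),np.round(m["pixel"]),np.round(w,4),np.round(w2,4))
E
```

```text
0.0 [0.17879619 0.59804392 0.19066903] [[ 2.86694067e-01 -9.58077718e-04 -9.58021709e-01]
 [ 9.58019846e-01 -1.92410585e-03  2.86695434e-01]
 [-2.11801169e-03 -9.99997690e-01  3.66227735e-04]] 1.0027108123603923 [ 0.99420245 -0.19455229 -0.16473687]
scene [ 1.3402304  -0.38514593  0.70057465]
axis 0.69 [185. 280.] [0.536  0.0771 0.075 ] [0.5563 0.0655 0.0907]
axis 0.18 [172. 364.] [0.5775 0.35   0.075 ] [0.5067 0.4183 0.0169]
tab 0.64 [185. 299.] [0.5977 0.104  0.105 ] [0.588  0.1104 0.0972]
mark3 0.63 [206. 293.] [0.6423 0.0629 0.075 ] [0.6405 0.064  0.0734]
button_top 0.5 [184. 239.] [ 0.5146 -0.0431  0.0954] [ 0.5146 -0.0431  0.0954]
relay 0.52 [168. 282.] [0.4547 0.1285 0.075 ] [0.4534 0.1293 0.0741]
tester 0.63 [212. 276.] [0.563  0.0552 0.    ] [0.6468 0.0077 0.0755]
tester 0.22 [161. 332.] [0.3786 0.3798 0.    ] [0.3794 0.3792 0.0006]
top [ 0.36776239 -0.01222637  1.01254787]
axis 0.88 [193. 228.] [0.5329 0.0824 0.075 ] [0.5291 0.0802 0.0969]
tab 0.69 [171. 213.] [0.5849 0.1226 0.105 ] [0.5919 0.1269 0.076 ]
mark3 0.74 [169. 306.] [ 0.6018 -0.1317  0.075 ] [ 0.6183 -0.1401  0.009 ]
mark3 0.72 [162. 232.] [0.6188 0.0735 0.075 ] [0.6186 0.0735 0.0755]
button_top 0.67 [191. 242.] [0.5342 0.0444 0.0903] [0.5342 0.0444 0.0903]
button_top 0.58 [201. 272.] [ 0.5093 -0.0368  0.0975] [ 0.5093 -0.0368  0.0975]
relay 0.59 [220. 207.] [0.455 0.138 0.075] [0.4532 0.1348 0.0949]
tester 0.65 [192. 238.] [0.5497 0.06   0.    ] [0.5333 0.0535 0.0913]
```

```bash
python3 - <<'E'
import cv2,numpy as np
a=cv2.imread("pics/top0.png")[110:270,150:330]; b=cv2.imread("pics/scene0.png")[110:270,200:380]
cv2.imwrite("pics/a.png",np.vstack([cv2.resize(a,(540,300)) if 0 else cv2.resize(a,(720,640),interpolation=2)])[:600])
cv2.imwrite("pics/b.png",cv2.resize(b,(675,600),interpolation=2))
E
```

```text
(no output)
```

View pics/a.png

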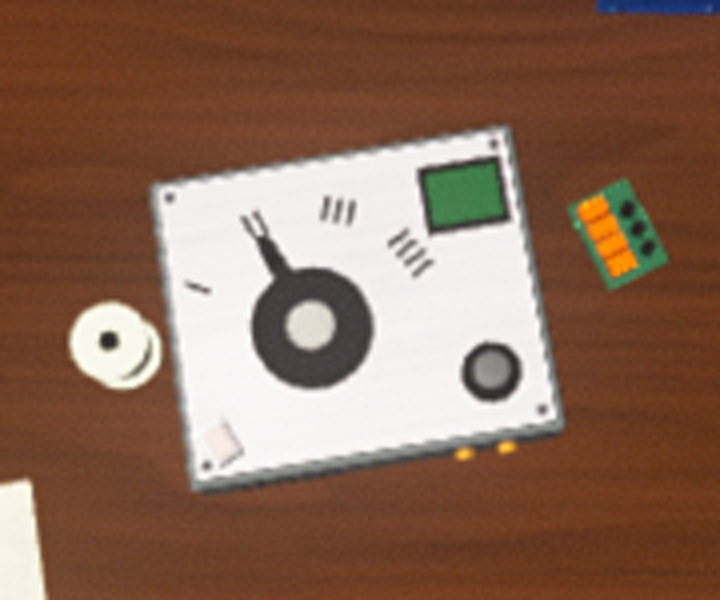

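View pics/b.png

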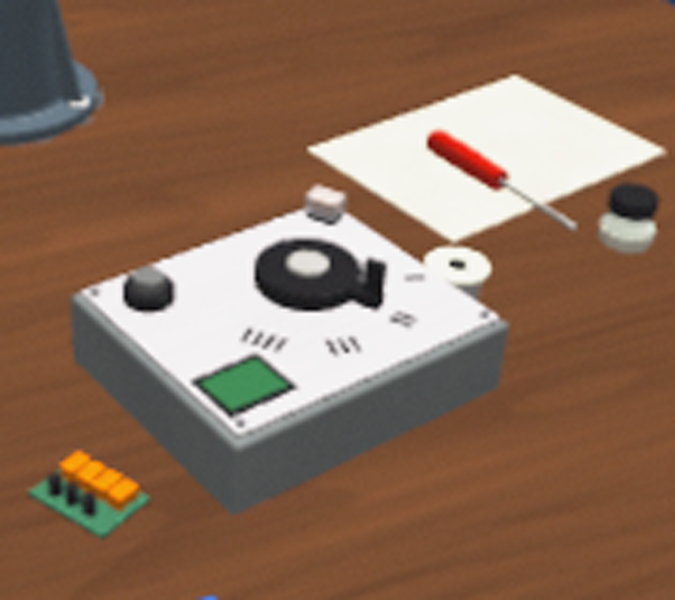

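The top view shows the dial at about (228,192) px with its tab at the two-stroke group. The three-stroke mark is at (232,162), the button at (272,202) and the relay at front left. The scene view agrees. Next I approach to the left of the tab with the fingers closed.

Emit:
send_rows:
  moves: "0 -17.7 0 -27.2 0;0 -17.7 0 -27.2 0;0 -17.7 0 -27.2 0;0 -17.7 0 -27.2 0;0 -17.7 0 -27.2 0;0 -17.7 0 -27.2 0;0 -17.7 0 -27.2 0;0 -17.7 0 -27.2 0;0 -17.7 0 -27.2 0;0 -17.7 0 -27.2 0;0 -17.7 0 -27.2 0;0 -17.7 0 -27.2 0;0 -17.7 0 -27.2 0;0 -17.7 0 -27.2 0;0 -17.7 0 -27.2 0;0 -17.7 0 -27.2 0;0 -17.7 0 -27.2 0;0 -17.7 0 -27.2 0"

```text
time_s: 2.2
position: [0.5578, 0.1517, 0.1918]
tcp_rot: [[0.287, 0.0, -0.958], [0.958, 0.0, 0.287], [0.0, -1.0, -0.0]]
force: [0.2, -0.1, -0.0]
opening: 0.007
```

Emit:
send_rows:
  moves: "0 0 0 0 -6;0 0 0 0 -6;0 0 0 0 -6;0 0 0 0 -6;0 0 0 0 -6;0 0 0 0 0;0 0 0 0 0"

```text
time_s: 2.78
position: [0.5569, 0.1531, 0.1917]
tcp_rot: [[-0.228, 0.0, -0.974], [0.974, 0.0, -0.228], [0.0, -1.0, -0.0]]
force: [0.3, -0.0, 0.2]
opening: 0.005
```

```bash
cat > st.py <<'E'
from h import *
import sys
s=read_state(); R=np.array(s["tcp_rot"]); p=np.array(s["position"])
print(s["time_s"],p.round(4),"x",R[:,0].round(3),"F",np.round(s["force"],2),s["opening"])
for a in sys.argv[1:]:
    t=np.array(eval(a)); print(a,"tool mm",(R.T@(t-p)*1000).round(1))
E
python3 st.py "(.556,.152,.100)"
```

```text
2.7833 [0.5569 0.1531 0.1917] x [-0.228  0.974  0.   ] F [ 0.3  -0.01  0.24] 0.004550302796497735
(.556,.152,.100) tool mm [-0.9 91.7  1.1]
```

Emit:
send_rows:
  moves: "0 0 20 0 0;0 0 20 0 0;0 0 20 0 0;0 0 16 0 0;0 0 10 0 0;0 0 5 0 0;0 0 0 0 0;0 0 0 0 0"

```text
time_s: 3.45
position: [0.5574, 0.1532, 0.1011]
tcp_rot: [[-0.23, 0.001, -0.973], [0.973, 0.0, -0.23], [-0.0, -1.0, -0.001]]
force: [0.3, -0.1, 0.6]
opening: 0.001
```

```bash
python3 st.py; python3 - <<'E'
from h import *
c=capture("scene"); d=capture("top")
f=lambda c,r,q:cv2.resize(c["image"][r:r+100,q:q+130],(520,400),interpolation=2)
cv2.imwrite("pics/c1.png",cv2.resize(np.hstack([f(c,135,220),f(d,140,170)]),(800,308)))
E
```

```text
3.45 [0.5574 0.1532 0.1011] x [-0.23   0.973 -0.   ] F [ 0.3  -0.05  0.59] 0.0013529257585637422
```

View pics/c1.png

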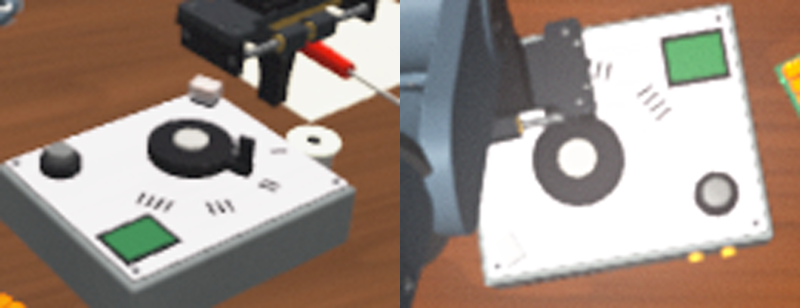

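```bash
python3 - <<'E'
from h import *
c=capture("scene");K=c["mtx"];R=np.array(c["rotation"]);o=np.array(c["origin"])
for p in [(.5574,.1532,.101),(.581,.115,.117),(.581,.115,.105),(.534,.081,.091)]:
    q=R.T@(np.array(p)-o); col=K[0][2]+K[0][0]*q[0]/-q[2]; row=K[1][2]+K[1][1]*q[1]/q[2]
    print(p,col.round(1),row.round(1),"crop",((col-220)/.325).round(),((row-135)/.325).round(),"z",-q[2])
print(px2w(c,[167,306]),px2w(c,[166,305]),px2w(c,[185,300]),px2w(c,[182,300]),px2w(c,[188,298]))
E
```

```text
(0.5574, 0.1532, 0.101) 306.7 175.5 crop 267.0 125.0 z 1.112818540912297
(0.581, 0.115, 0.117) 299.9 177.7 crop 246.0 132.0 z 1.072655277742911
(0.581, 0.115, 0.105) 299.6 181.3 crop 245.0 142.0 z 1.0794199596914549
(0.534, 0.081, 0.091) 280.9 179.6 crop 188.0 137.0 z 1.1103309539019983
[0.56372879 0.14312366 0.13599416] [0.5566447  0.14414941 0.1351092 ] [0.59360914 0.10930866 0.10167467] [0.59216411 0.10924418 0.11094611] [0.58989757 0.10608661 0.08993996]
```

```bash
python3 - <<'E'
from h import *
c=capture("scene")
cv2.imwrite("pics/c2.png",cv2.resize(c["image"][150:200,270:335],(780,600),interpolation=1))
for r in range(162,182,2): print(r,*[px2w(c,[r,q]).round(3) for q in (305,308)])
E
```

```text
162 [0.555 0.144 0.148] [0.567 0.146 0.154]
164 [0.557 0.143 0.142] [0.567 0.147 0.147]
166 [0.557 0.144 0.136] [0.567 0.147 0.14 ]
168 [ 0.381  0.264 -0.   ] [0.57  0.146 0.136]
170 [0.396 0.255 0.002] [0.399 0.265 0.001]
172 [ 0.403  0.25  -0.001] [0.409 0.259 0.   ]
174 [0.418 0.241 0.003] [0.422 0.251 0.002]
176 [0.523 0.171 0.075] [0.431 0.246 0.   ]
178 [0.535 0.164 0.076] [0.536 0.173 0.074]
180 [0.541 0.16  0.073] [0.548 0.166 0.076]
```

View pics/c2.png

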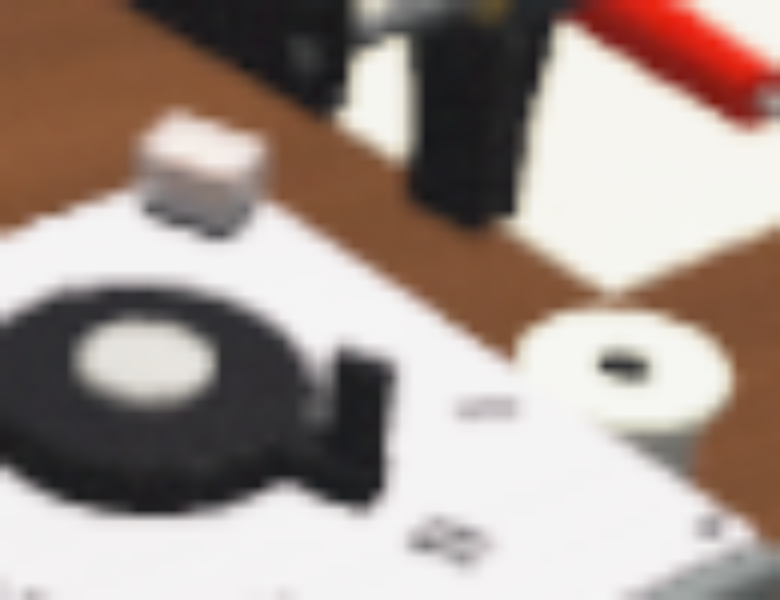

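The depth map shows the fingertips at z ≈ 0.13, but the state puts the TCP at 0.101. That gap could be the closed fingertips or the calibration. I'll go down 15 mm, which is safe in either case, and check again.

Emit:
send_rows:
  moves: "0 0 5 0 0;0 0 5 0 0;0 0 5 0 0;0 0 0 0 0;0 0 0 0 0"

```text
time_s: 4.07
position: [0.5563, 0.1531, 0.085]
tcp_rot: [[-0.231, -0.001, -0.973], [0.973, -0.0, -0.231], [0.0, -1.0, 0.001]]
force: [0.1, 0.2, 0.8]
opening: 0.007
```

```bash
python3 st.py; python3 - <<'E'
from h import *
c=capture("scene")
for r in range(164,184,1): print(r,*[px2w(c,[r,q]).round(3) for q in (305,308,310)])
cv2.imwrite("pics/c3.png",cv2.resize(c["image"][140:200,260:338],(780,600),interpolation=1))
E
```

```text
4.0667 [0.5563 0.1531 0.085 ] x [-0.231  0.973  0.   ] F [0.15 0.21 0.8 ] 0.006646615185998375
164 [0.556 0.144 0.141] [0.572 0.143 0.15 ] [0.571 0.151 0.148]
165 [0.559 0.142 0.14 ] [0.568 0.147 0.144] [0.568 0.153 0.143]
166 [0.556 0.145 0.134] [0.571 0.144 0.143] [0.568 0.154 0.139]
167 [0.556 0.145 0.131] [0.57  0.146 0.139] [0.568 0.154 0.136]
168 [0.558 0.144 0.129] [0.57  0.146 0.135] [0.569 0.153 0.133]
169 [0.558 0.145 0.125] [0.568 0.148 0.131] [0.567 0.155 0.129]
170 [0.559 0.144 0.123] [0.57  0.147 0.129] [0.568 0.155 0.125]
171 [0.558 0.145 0.119] [0.57  0.147 0.125] [0.567 0.156 0.121]
172 [ 0.402  0.252 -0.002] [0.57  0.147 0.122] [0.568 0.156 0.118]
173 [ 0.408  0.248 -0.002] [0.571 0.147 0.119] [ 0.415  0.264 -0.001]
174 [0.416 0.242 0.001] [ 0.417  0.254 -0.002] [ 0.421  0.26  -0.001]
175 [0.519 0.173 0.075] [0.426 0.249 0.001] [0.428 0.255 0.001]
176 [0.524 0.17  0.075] [ 0.429  0.247 -0.001] [ 0.432  0.253 -0.   ]
177 [0.527 0.168 0.074] [0.531 0.177 0.074] [0.439 0.249 0.001]
178 [0.532 0.165 0.074] [0.534 0.175 0.073] [ 0.443  0.246 -0.   ]
179 [0.538 0.162 0.075] [0.542 0.17  0.075] [0.543 0.177 0.074]
180 [0.544 0.158 0.076] [0.546 0.167 0.074] [0.548 0.173 0.074]
181 [0.548 0.156 0.075] [0.552 0.164 0.075] [0.553 0.17  0.075]
182 [0.554 0.152 0.076] [0.558 0.16  0.076] [0.559 0.167 0.075]
183 [0.556 0.151 0.074] [0.563 0.157 0.077] [0.563 0.164 0.075]
```

View pics/c3.png

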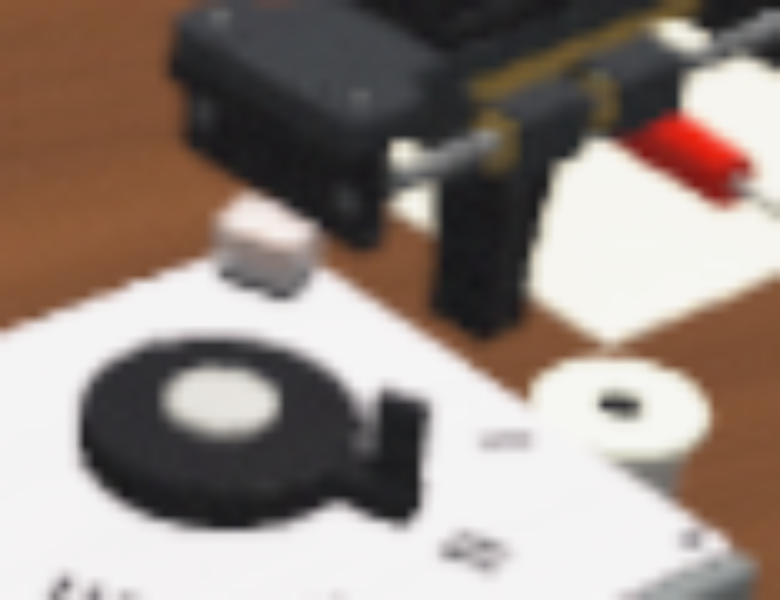

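```bash
python3 - <<'E'
from h import *
c=capture("scene"); z=c["z_map"]
rr,qq=np.mgrid[130:176,265:345]
W=np.array([px2w(c,(r,q)) for r,q in zip(rr.ravel(),qq.ravel())])
im=c["image"][rr.ravel(),qq.ravel()]
m=(W[:,2]>.1)
for q in range(276,330,3):
    k=m&(qq.ravel()==q)
    if k.any(): i=np.where(k)[0][np.argmax(rr.ravel()[k])]; print(q,rr.ravel()[i],W[i].round(3))
E
```

```text
279 154 [0.546 0.063 0.187]
282 156 [0.558 0.065 0.187]
285 158 [0.574 0.066 0.189]
288 159 [0.585 0.069 0.19 ]
291 161 [0.596 0.072 0.19 ]
294 163 [0.605 0.076 0.188]
297 164 [0.616 0.079 0.19 ]
300 158 [0.608 0.091 0.201]
303 170 [0.549 0.144 0.117]
306 172 [0.564 0.145 0.119]
309 173 [0.57  0.151 0.118]
312 172 [0.569 0.162 0.118]
315 161 [ 1.34  -0.385  0.701]
318 161 [ 1.34  -0.385  0.701]
321 168 [ 1.34  -0.385  0.701]
324 152 [0.591 0.178 0.191]
327 151 [0.589 0.19  0.191]
```

The gripper body's underside (0.189) and the tips (0.118) both read about 33 mm above what the state implies. The panel and bench heights in the same image are right, so I'll trust the camera. I'll go down to a tip height of about 0.102.

Emit:
send_rows:
  moves: "0 0 4 0 0;0 0 4 0 0;0 0 4 0 0;0 0 4 0 0;0 0 0 0 0;0 0 0 0 0"

```text
time_s: 4.67
position: [0.5565, 0.1531, 0.0692]
tcp_rot: [[-0.231, -0.001, -0.973], [0.973, -0.0, -0.231], [0.0, -1.0, 0.001]]
force: [-0.4, -0.7, -0.2]
opening: 0.006
```

```bash
cat > tip.py <<'E'
from h import *
c=capture("scene"); b={}
lo=eval(__import__("sys").argv[1]) if len(__import__("sys").argv)>1 else (295,325)
for q in range(lo[0],lo[1],2):
    P=[(r,px2w(c,(r,q))) for r in range(140,215)]
    P=[(r,w) for r,w in P if .09<w[2]<.3 and w[0]<1]
    # dark column end
    if P: print(q,P[-1][0],P[-1][1].round(3),end=" | ")
print()
m=mark_of(c,"tab"); print([(x["p"],np.round(x["pixel"]),px2w(c,x["pixel"],.105).round(3)) for x in m[:1]])
cv2.imwrite("pics/last.png",cv2.resize(c["image"][140:215,230:327],(776,600),interpolation=1))
E
python3 st.py; python3 tip.py
```

```text
4.6667 [0.5565 0.1531 0.0692] x [-0.231  0.973  0.   ] F [-0.37 -0.7  -0.23] 0.006211440001486782
295 185 [0.573 0.106 0.09 ] | 297 186 [0.584 0.106 0.093] | 299 187 [0.591 0.109 0.093] | 301 188 [0.595 0.113 0.091] | 303 182 [0.591 0.12  0.107] | 305 176 [0.562 0.144 0.104] | 307 178 [0.568 0.148 0.1  ] | 309 177 [0.57  0.153 0.103] | 311 176 [0.569 0.16  0.104] | 313 169 [0.57  0.164 0.128] | 315 162 [0.566 0.171 0.147] | 317 160 [0.597 0.154 0.175] | 319 157 [0.589 0.165 0.177] | 321 158 [0.593 0.169 0.176] | 323 157 [0.591 0.177 0.175] | 
[(0.81, array([183., 298.]), array([0.587, 0.107, 0.105]))]
```

State z is now below panel height with no contact force, so the tips really are at about 0.102. Now a gentle push.

Emit:
send_rows:
  moves: "0 -5 0 -1 0;0 -5 0 -1 0;0 -5 0 -1 0;0 -5 0 -1 0;0 -3 0 -1 0;0 -2 0 -1 0;0 -2 0 -1 0;0 -2 0 -1 0;0 -2 0 -1 0;0 -2 0 -1 0;0 -2 0 -1 0;0 -2 0 -1 0"

```text
time_s: 5.77
position: [0.5761, 0.1202, 0.0695]
tcp_rot: [[-0.231, -0.002, -0.973], [0.973, 0.0, -0.231], [0.001, -1.0, 0.002]]
force: [-1.4, 1.3, 0.7]
opening: 0.006
```

```bash
python3 st.py; python3 tip.py
```

```text
5.7667 [0.5761 0.1202 0.0695] x [-0.231  0.973  0.001] F [-1.4   1.34  0.75] 0.005559264074478124
295 187 [0.582 0.101 0.09 ] | 297 187 [0.591 0.102 0.095] | 299 189 [0.596 0.106 0.09 ] | 301 188 [0.597 0.111 0.093] | 303 183 [0.585 0.124 0.099] | 305 182 [0.587 0.129 0.103] | 307 174 [0.587 0.133 0.129] | 309 166 [0.619 0.115 0.177] | 311 165 [0.616 0.123 0.177] | 313 163 [0.609 0.133 0.177] | 315 163 [0.615 0.135 0.18 ] | 317 163 [0.612 0.144 0.176] | 319 162 [0.609 0.153 0.175] | 321 161 [0.608 0.159 0.176] | 323 157 [0.601 0.17  0.182] | 
[(0.84, array([184., 298.]), array([0.592, 0.102, 0.105]))]
```

View pics/last.png

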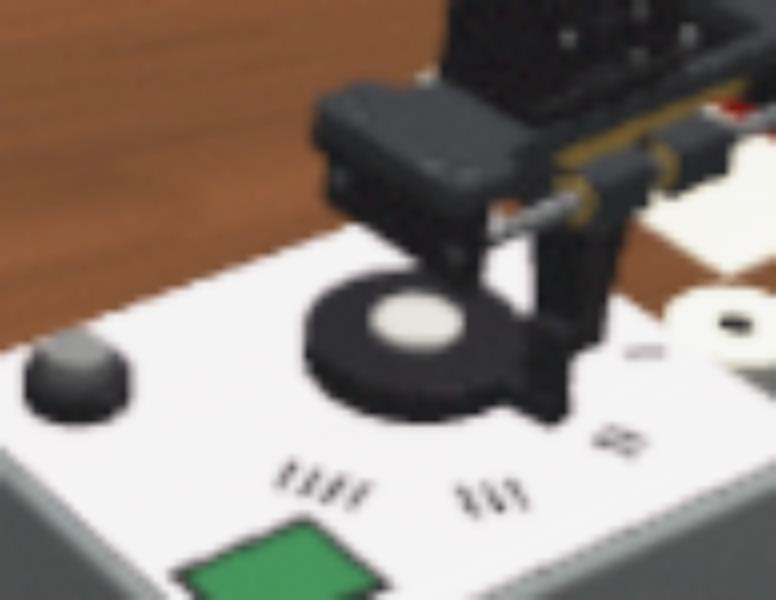

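The fingers touch the tab with about 2 N, and it has started turning. I'll keep going.

Emit:
send_rows:
  moves: "0 -2 0 -1 0;0 -2 0 -1 0;0 -2 0 -0.8 0;0 -2 0 -0.8 0;0 -2 0 -0.8 0;0 0 0 0 0"

```text
time_s: 6.37
position: [0.5848, 0.1106, 0.0698]
tcp_rot: [[-0.23, 0.002, -0.973], [0.973, -0.0, -0.23], [-0.001, -1.0, -0.002]]
force: [0.1, -0.1, 0.0]
opening: 0.004
```

```bash
python3 st.py; python3 tip.py
```

```text
6.3667 [0.5848 0.1106 0.0698] x [-0.23   0.973 -0.001] F [ 0.12 -0.1   0.05] 0.0038547698353980624
295 190 [0.596 0.093 0.091] | 297 190 [0.602 0.096 0.094] | 299 189 [0.597 0.105 0.092] | 301 185 [0.598 0.109 0.105] | 303 184 [0.595 0.118 0.103] | 305 179 [0.598 0.121 0.122] | 307 171 [0.593 0.128 0.143] | 309 168 [0.626 0.111 0.175] | 311 165 [0.614 0.124 0.175] | 313 166 [0.622 0.125 0.176] | 315 165 [0.62  0.133 0.176] | 317 164 [0.62  0.139 0.178] | 319 163 [0.618 0.146 0.178] | 321 159 [0.611 0.157 0.184] | 323 158 [0.611 0.162 0.187] | 
[(0.57, array([184., 297.]), array([0.591, 0.1  , 0.105]))]
```

View pics/last.png

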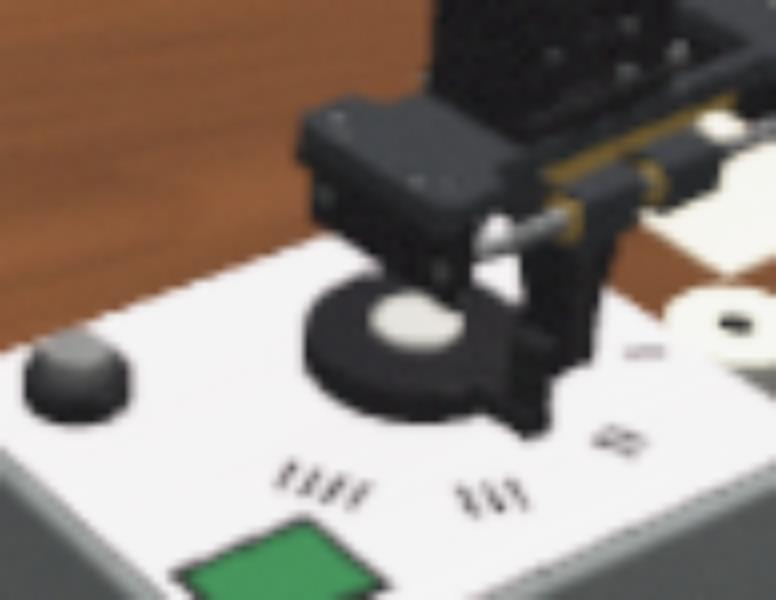

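The tab is about at the hump, so I'll push a little further.

Emit:
send_rows:
  moves: "0 -2 0 -0.8 0;0 -2 0 -0.8 0;0 -2 0 -0.6 0;0 0 0 0 0"

```text
time_s: 6.8
position: [0.5878, 0.1053, 0.0697]
tcp_rot: [[-0.231, 0.001, -0.973], [0.973, -0.0, -0.231], [-0.001, -1.0, -0.001]]
force: [-0.2, 0.4, 0.6]
opening: 0.003
```

```bash
python3 st.py; python3 tip.py "(281,311)"
```

```text
6.8 [0.5878 0.1053 0.0697] x [-0.231  0.973 -0.001] F [-0.22  0.42  0.59] 0.0030903206631896617
281 187 [0.568 0.063 0.091] | 283 188 [0.574 0.066 0.091] | 285 188 [0.576 0.072 0.091] | 287 188 [0.58  0.076 0.092] | 289 187 [0.579 0.083 0.093] | 291 189 [0.587 0.085 0.09 ] | 293 190 [0.594 0.087 0.091] | 295 191 [0.603 0.089 0.093] | 297 190 [0.604 0.094 0.095] | 299 186 [0.604 0.1   0.107] | 301 186 [0.601 0.108 0.103] | 303 185 [0.597 0.117 0.102] | 305 175 [0.596 0.121 0.134] | 307 169 [0.631 0.101 0.178] | 309 168 [0.626 0.111 0.176] | 
[(0.58, array([186., 293.]), array([0.593, 0.086, 0.105]))]
```

Emit:
send_rows:
  moves: "0 -2 0 -0.5 0;0 -2 0 -0.4 0;0 0 0 0 0;0 0 0 0 0"

```text
time_s: 7.23
position: [0.5891, 0.102, 0.0697]
tcp_rot: [[-0.23, 0.0, -0.973], [0.973, -0.0, -0.23], [-0.0, -1.0, -0.0]]
force: [0.2, 0.6, 0.8]
opening: 0.006
```

```bash
python3 st.py; python3 tip.py "(281,305)"
```

```text
7.2333 [0.5891 0.102  0.0697] x [-0.23   0.973 -0.   ] F [0.22 0.61 0.79] 0.006417399900502118
281 188 [0.575 0.059 0.094] | 283 188 [0.576 0.065 0.092] | 285 188 [0.578 0.071 0.092] | 287 191 [0.594 0.068 0.093] | 289 193 [0.602 0.07  0.09 ] | 291 192 [0.603 0.076 0.093] | 293 185 [0.572 0.1   0.091] | 295 186 [0.592 0.094 0.102] | 297 187 [0.601 0.095 0.103] | 299 187 [0.605 0.099 0.105] | 301 186 [0.601 0.108 0.103] | 303 182 [0.599 0.115 0.114] | 
[(0.58, array([189., 288.]), array([0.601, 0.068, 0.105]))]
```

It clicked. The tab has jumped clear to about (0.60, 0.072), away from the finger. I'll back off, lift, and look.

Emit:
send_rows:
  moves: "0 6 0 0 0;0 8 0 0 0;0 8 0 0 0;0 0 -15 0 0;0 0 -25 0 0;0 0 -25 0 0;0 0 0 0 0;0 0 0 0 0"

```text
time_s: 8.0
position: [0.5848, 0.1246, 0.1362]
tcp_rot: [[-0.232, 0.004, -0.973], [0.973, 0.0, -0.232], [-0.001, -1.0, -0.004]]
force: [0.5, -0.3, -0.2]
opening: 0.005
```

```bash
python3 st.py; python3 - <<'E'
from h import *
c=capture("scene")
for k,z in dict(axis=.075,tab=.105,mark3=.075,button_top=None,relay=.075,tester=0).items():
    m=mark_of(c,k)[:1]
    for x in m: print(k,x["p"],np.round(x["pixel"],1),px2w(c,x["pixel"],z).round(4))
for r in (177,179,181,183,185,187): print(r,*[px2w(c,(r,q)).round(3) for q in (233,236,239,242,245)])
cv2.imwrite("pics/d.png",cv2.resize(c["image"][140:215,220:317],(776,600),interpolation=1))
E
```

```text
8.0 [0.5848 0.1246 0.1362] x [-0.232  0.973 -0.001] F [ 0.54 -0.26 -0.18] 0.004752608342422557
axis 0.75 [188.7 279.8] [0.5539 0.0678 0.075 ]
tab 0.73 [185.6 289.6] [0.5889 0.0783 0.105 ]
mark3 0.95 [202.9 293. ] [0.6288 0.0692 0.075 ]
button_top 0.62 [185.5 239.9] [ 0.521  -0.0433  0.0953]
relay 0.61 [168.1 285.7] [0.4605 0.1378 0.075 ]
tester 0.69 [186.3 286.6] [0.4561 0.149  0.    ]
177 [0.336 0.009 0.   ] [ 0.338  0.019 -0.001] [ 0.343  0.028 -0.001] [0.35  0.036 0.001] [ 0.35   0.047 -0.001]
179 [0.349 0.004 0.001] [ 0.351  0.014 -0.   ] [0.358 0.022 0.002] [ 0.358  0.032 -0.001] [ 0.469 -0.005  0.076]
181 [ 0.358  0.    -0.   ] [ 0.361  0.009 -0.001] [ 0.501 -0.038  0.097] [ 1.34  -0.385  0.701] [ 0.478 -0.009  0.075]
183 [ 0.475 -0.046  0.076] [ 0.506 -0.049  0.096] [ 0.509 -0.041  0.096] [ 0.516 -0.035  0.098] [ 0.503 -0.02   0.086]
185 [ 0.5   -0.056  0.088] [ 0.511 -0.051  0.093] [ 0.521 -0.046  0.098] [ 0.52  -0.037  0.095] [ 0.51  -0.023  0.085]
187 [ 0.507 -0.059  0.086] [ 0.513 -0.052  0.088] [ 0.517 -0.044  0.088] [ 0.523 -0.038  0.09 ] [ 0.525 -0.029  0.089]
```

View pics/d.png

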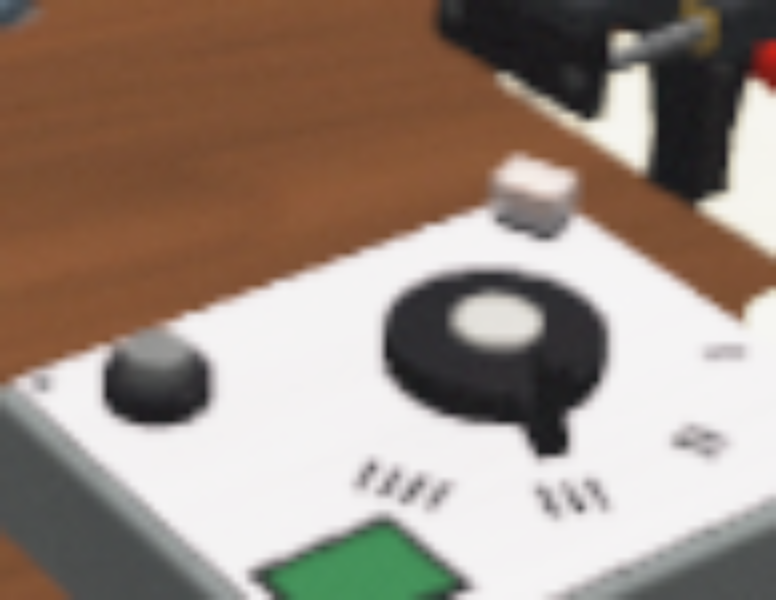

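The dial is at three strokes: the tab points at the three-stroke group, at crop (550,450). Now over the button.

Emit:
send_rows:
  moves: "0 -14.5 0 11.2 0;0 -14.5 0 11.2 0;0 -14.5 0 11.2 0;0 -14.5 0 11.2 0;0 -14.5 0 11.2 0;0 -14.5 0 11.2 0;0 -14.5 0 11.2 0;0 -14.5 0 11.2 0;0 -14.5 0 11.2 0;0 -14.5 0 11.2 0;0 0 15 0 0;0 0 15 0 0;0 0 10 0 0;0 0 0 0 0;0 0 0 0 0"

```text
time_s: 9.6
position: [0.5079, -0.0431, 0.094]
tcp_rot: [[-0.231, -0.002, -0.973], [0.973, 0.001, -0.231], [0.001, -1.0, 0.002]]
force: [0.2, -0.4, -0.6]
opening: 0.005
```

```bash
python3 st.py "(.510,-.043,.07)"; python3 tip.py "(226,256)"; python3 - <<'E'
from h import *
c=capture("scene")
cv2.imwrite("pics/e.png",cv2.resize(c["image"][140:215,200:297],(776,600),interpolation=1))
E
```

```text
9.6 [ 0.5079 -0.0431  0.094 ] x [-0.231  0.973  0.001] F [ 0.19 -0.41 -0.57] 0.005021441153467985
(.510,-.043,.07) tool mm [-0.4 24.  -2.1]
226 161 [ 0.558 -0.096  0.208] | 228 160 [ 0.553 -0.089  0.206] | 230 159 [ 0.554 -0.084  0.209] | 232 160 [ 0.505 -0.059  0.173] | 234 173 [ 0.503 -0.053  0.129] | 236 185 [ 0.513 -0.052  0.094] | 238 186 [ 0.519 -0.048  0.094] | 240 186 [ 0.519 -0.042  0.092] | 242 186 [ 0.521 -0.037  0.092] | 244 185 [ 0.518 -0.029  0.091] | 246 156 [ 0.518 -0.024  0.185] | 248 156 [ 0.544 -0.029  0.2  ] | 250 155 [ 0.545 -0.024  0.203] | 252 155 [ 0.545 -0.018  0.201] | 254 154 [ 0.543 -0.012  0.202] | 
[(0.71, array([187., 287.]), array([0.592, 0.07 , 0.105]))]
```

View pics/e.png

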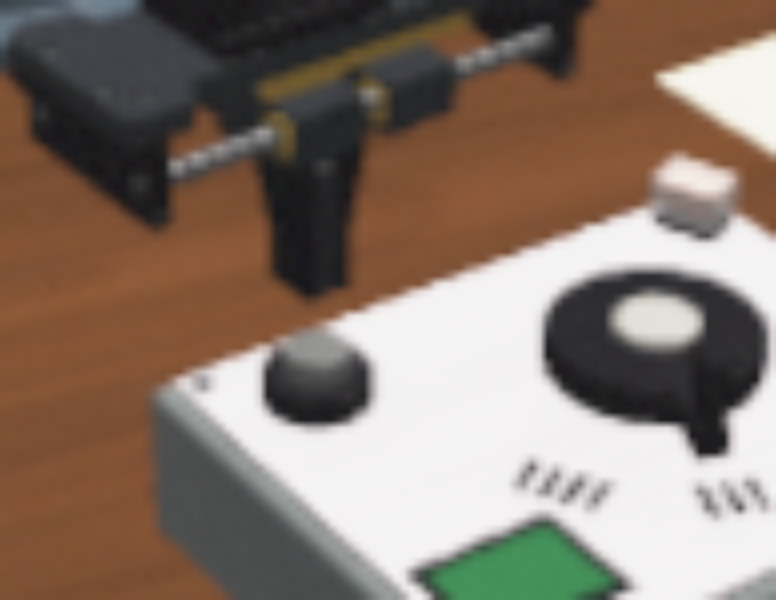

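Emit:
send_rows:
  moves: "0 0 8 -1 0;0 0 8 -1 0;0 0 4 0 0;0 0 2 0 0;0 0 0 0 0"

```text
time_s: 10.17
position: [0.5098, -0.0427, 0.0719]
tcp_rot: [[-0.231, -0.002, -0.973], [0.973, 0.0, -0.231], [0.001, -1.0, 0.001]]
force: [0.8, -0.6, -0.4]
opening: 0.007
```

Emit:
send_rows:
  moves: "0 0 2 0 0;0 0 2 0 0;0 0 0 0 0"

```text
time_s: 10.42
position: [0.5102, -0.0428, 0.0684]
tcp_rot: [[-0.231, -0.0, -0.973], [0.973, 0.0, -0.231], [0.0, -1.0, 0.0]]
force: [-1.0, 0.7, -0.0]
opening: 0.01
```

Emit:
send_rows:
  moves: "0 0 2 0 0;0 0 1 0 0;0 0 0 0 0"

```text
time_s: 10.67
position: [0.5106, -0.043, 0.0657]
tcp_rot: [[-0.231, 0.001, -0.973], [0.973, -0.0, -0.231], [-0.0, -1.0, -0.0]]
force: [0.3, 0.5, 1.7]
opening: 0.01
```

Emit:
send_rows:
  moves: "0 0 1 0 0;0 0 1 0 0;0 0 1 0 0;0 0 0 0 0"

```text
time_s: 11.0
position: [0.5106, -0.043, 0.0628]
tcp_rot: [[-0.231, 0.001, -0.973], [0.973, -0.0, -0.231], [-0.0, -1.0, -0.001]]
force: [-0.6, 0.3, 3.0]
opening: 0.006
```

Emit:
send_rows:
  moves: "0 0 1 0 0;0 0 1 0 0;0 0 0 0 0"

```text
time_s: 11.25
position: [0.5106, -0.043, 0.0607]
tcp_rot: [[-0.231, 0.001, -0.973], [0.973, -0.0, -0.231], [-0.0, -1.0, -0.0]]
force: [0.0, 0.2, 4.3]
opening: 0.007
```

Emit:
send_rows:
  moves: "0 0 1 0 0;0 0 1 0 0;0 0 0 0 0"

```text
time_s: 11.5
position: [0.5107, -0.043, 0.0603]
tcp_rot: [[-0.231, 0.001, -0.973], [0.973, -0.0, -0.231], [-0.001, -1.0, -0.001]]
force: [-2.3, 0.8, 16.1]
opening: 0.005
```

Emit:
send_rows:
  moves: "0 0 0.5 0 0;0 0 0 0 0;0 0 0 0 0"

```text
time_s: 11.75
position: [0.5107, -0.043, 0.0602]
tcp_rot: [[-0.231, 0.001, -0.973], [0.973, -0.001, -0.231], [-0.001, -1.0, -0.001]]
force: [-3.7, 0.8, 19.5]
opening: 0.006
```

Emit:
send_rows:
  moves: "0 0 -3 0 0;0 0 -5 0 0;0 0 -10 0 0;0 0 -20 0 0;0 0 -30 0 0;0 0 -30 0 0;0 0 -20 0 0;0 0 0 0 0;0 0 0 0 0;0 0 0 0 0"

```text
time_s: 12.58
position: [0.5092, -0.0425, 0.1754]
tcp_rot: [[-0.231, -0.002, -0.973], [0.973, 0.001, -0.231], [0.001, -1.0, 0.002]]
force: [-0.5, -0.3, -0.0]
opening: 0.006
```

```bash
python3 st.py; python3 - <<'E'
from h import *
c=capture("scene")
for k,z in dict(axis=.075,tab=.105,mark3=.075,button_top=None,relay=.075).items():
    for x in mark_of(c,k)[:1]: print(k,x["p"],np.round(x["pixel"],1),px2w(c,x["pixel"],z).round(4))
a=cv2.imread("pics/scene0.png")[130:235,190:330]
cv2.imwrite("pics/f.png",cv2.resize(np.hstack([a,c["image"][130:235,190:330]]),(800,300),interpolation=1))
for r in (183,185): print(r,*[px2w(c,(r,q)).round(3) for q in (236,239,242)])
E
```

```text
12.5833 [ 0.5092 -0.0425  0.1754] x [-0.231  0.973  0.001] F [-0.52 -0.28 -0.04] 0.006467533472336215
axis 0.85 [183.6 282.8] [0.5339 0.0882 0.075 ]
button_top 0.42 [184.6 238.4] [ 0.5182 -0.0467  0.0976]
relay 0.6 [167.9 284.7] [0.4583 0.1355 0.075 ]
183 [ 0.507 -0.049  0.097] [ 0.51  -0.041  0.097] [ 0.514 -0.034  0.097]
185 [ 0.513 -0.052  0.094] [ 0.519 -0.045  0.096] [ 0.52  -0.036  0.094]
```

View pics/f.png

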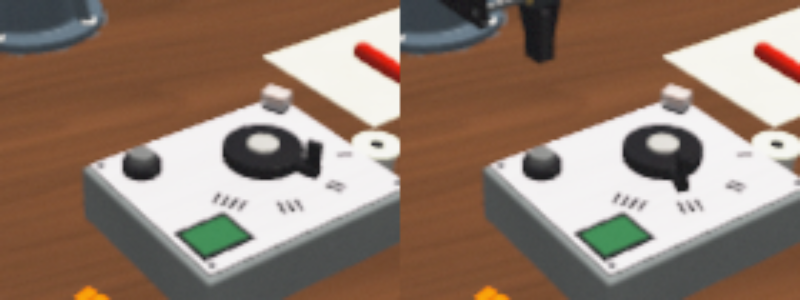

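The left half is the start and the right half is now. The tester and relay are at the same pixels, the tab points at three strokes, the button is up (z 0.097) and the robot is clear. Handing in.

```bash
python3 -c "
from rig import *
print(hand_in())"
```

```text
the job is handed in; nothing more can be done
None
```

The dial is clicked in at three strokes, the button has been pushed down and has come back up, and the job is handed in; no verdict came back.

**Dial:** I pushed the tab from two to three strokes with closed fingertips, with about 2 N in the readings I took. It went past the hump and clicked in clear of the fingers.

**Button:** I pressed it about 6 mm, to a hard stop. The force rose from about 4 N to 16–19.5 N there, then I lifted off. I judged "fully down" from that stop and the depth travelled; the joint itself can't be read.

**Last checks:**
- **Dial and button:** the tab points at the three-stroke group, and the button top reads z ≈ 0.097, the same as at the start.
- **Tester and bystanders:** the tester, relay and spool look unmoved between the first and last pictures. I did not measure the other bystanders again, but the fingers never went near them.
- **Robot:** it touched nothing at the end; the force read about 0.

**Checks that disagreed:**
- **Fingertip height:** the reported TCP height was about 30 mm lower than the fingertips seen by the camera. The arm reported a height below the panel with no contact force, so I worked from the camera.
- **Network points:** some of the networks' points were off by 1–2 cm, one `tester` point by more. The last picture gave no `tab` or `mark3` point, so I confirmed the dial's final position by eye only.

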